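# Hang the slotted bearing tray on the drip stand's pin

## Robot

A 6-joint arm with a two-finger parallel gripper is mounted at the origin on the work surface; the furniture and walls round the work are solid. World frame = base frame: x ahead of the robot, y to its left, z up, the work surface at z = 0. Lengths are in m, angles in degrees, forces in N, time in s.
With the tool pointing down it reaches from about 0.4 to 0.825 m from the base axis. Payload 7 kg.
Tool frame: the origin (TCP) lies on the centre line of the jaws, within the pads' length; the fingertips stand r.tip_reach ahead of it and the grasp point (between the pads) is the TCP (r.tip_reach is the distance from the TCP to the fingertips, in m); z points along the fingers, y is the line along which they close (so a half turn about z gives the same grasp; the last joint's range is limited). The gripper opens to 88 mm and grips with 3 to 60 N. Pads are 19 mm wide; open, the fingers measure 130 mm over their backs; the gripper's body (78 mm by 193 mm) begins 47 mm behind the grasp point.
Start: joints at [-60.671, 20.546, 0.682, 0, -70.136, -16.507], TCP at [0.15, -0.658, 0.246] pointing down, gripper open.
Joint ranges: [-176.03, 176.03], [-82.01, 121.73], [-58.28, 71.71], [-173.87, 95.51], [-174.79, -0.11], [-173.66, 173.66]. Speed limits (degrees/s): [136.94, 136.94, 172.46, 180, 180, 180].

## Interface

Orientations are given as [roll, pitch, yaw] about the fixed x, y, z axes, in that order (R = Rz(yaw) Ry(pitch) Rx(roll)).
In Python, from plant import sensors, cams, r gives the robot as it stands.
- The arm moves only by the tool drive_tool, never from a script. Its argument "rows" is a list of rows, each an object of numbers: "fingers": the gripper's target within -1 to 1 (fully open at 1, half-way at 0, shut at -1); "x", "y", "z": the shift along the tool's x, y, z in m; "spin": the turn about the tool's z in rad. A call has 1 to 10 rows; each row is the pose to reach, as a shift and turn from the pose commanded when the call began, along the tool's axes at that moment; what a row does not reach only later rows make up. A row lasts 1/8 s, in which the tool goes at most 62.5 mm and 10.7 degrees, less where a joint would pass 70% of its speed; a pose out of reach is approached as far as the arm can. A call with a gripper value outside its range is refused whole. The fingers move at their own pace and stop on an object; "newtons" is the grip in N (left out, the last holds). Time passes only in rows, so rows that repeat a pose let the fingers close. It gives the time, the measured TCP pose, the force, the opening and the grip force at its end, in the units of the state.
- sensors.get_state(): the state, without advancing time (a new reading comes with each control period).
- cams.capture(name): name is "side" or "top" or "wrist"; returns a dict with "pixels" (480x640x3 uint8, red, green, blue), "intrinsics" (3x3 intrinsics, pixels), "eye" and "orientation" of the camera in the world; the wrist camera has in their place "T_tool_cam" (4x4, takes a point from camera to tool coordinates, whose origin is the TCP and whose axes are the flange's). Camera axes: x right, y up, looking along -z (the intrinsics and any distortion apply to the point x, -y, -z); pixel columns grow to the right and rows downward; lengths in m; the calibration is good to about 2 mm. The wrist camera is an equidistant fisheye: a pixel r from the principal point sees the ray r / f radians off the axis. A picture is of the moment at which its call begins: read the wrist's pose just before it. There is no depth.
- r.close_job(): hands the job in; it is judged then, once.
The state is a dict: "time_s": time; "joints": joint angles; "qd": joint speeds; "joint_torque": joint torques, N m; "tcp_pos": TCP position; "eef_rot": TCP orientation; "contact_force": force on the tool from outside, world axes, zero at the start; "moment": the same for the moment, N m; "gripper_width": finger opening in m; "gripper_force": force on a finger pad.
Only numpy, scipy, OpenCV 4.12 (cv2) and the standard library are available. Lean on these libraries where they do the work, as an engineer would, in place of code of your own. Each camera call takes 0.05 s, during which the arm holds its last target. There are 200 camera calls.

## Task

Take the slotted hanging tray with its two bearings off the belt by the grip tab and hang it on the drip stand beside the belt: slide its slot sideways over the pin, between the pin's head and collar, until the pin reaches the slot's closed end and the tray drops into its notch, hanging level and at rest. Feel for the pin gently, never forcing the tray against the stand, keep both bearings in their trays, and leave the tray with the round hole and everything else where it is.

Things in the scene. Friction and masses are not known exactly. Their poses are not given: they have to be found in the camera images.
- stand: drip stand, fixed beside the belt. Origin on the table straight below the middle of the pin's shank. Level pin along x, head towards -x (the robot): head 18 mm diameter at x = -12 to -7 mm, shank 8 mm diameter, -7 to +7, collar 20 mm diameter, +7 to +12, then a 12 mm arm back to the post. Pin axis 170 to 190 mm above the table: the height differs each time, is not measured and must be felt
- stand_post (a point): top of the stand's upright post: 20 mm diameter, 210 mm tall, 85 mm behind the pin (+x); a firm 34 mm clamp block on it carries the arm. Below, a base plate 12 mm high, stand x = -30 to +110, y = -40 to +40 mm
- hanger: slotted hanging tray on the belt (4 mm below the table top), loose, bare sheet metal, 0.36 to 0.56 kg. Origin: centre of its underside, z up. Two shallow open trays side by side, in all 83 (x) by 90 mm (y), 16 mm high, 3 mm walls and floor; between them an upright plate 5 mm thick in the plane x = 0, y = -40 to +30 mm, 128 mm tall. Never press it on the stand with 20 N
- hanger_tab (a point): middle of the slotted tray's grip tab on top of the plate, 146 mm above the tray's origin: 10 mm thick (x), 40 mm wide (y), z = 127 to 166 mm
- hanger_seat (a point): where the pin's axis lies when hung: tray x = 0, y = 0, z = 100 mm. The slot is a level channel 10 mm high (z = 88 to 98 mm) open at the plate's +y edge, closed at y = -5.5 mm; there a notch (y = -5.5 to +5.5 mm) goes up to z = 104 mm, so the tray drops 6 mm onto the pin and hangs level, origin straight below the pin
- hanger_lip (a point): outer end of the underside of the lip above the slot's mouth: tray y = +62, z = 98 mm (lip 20 mm high, 5 mm thick). The lip overhangs the plate below by 32 mm, so it can be lowered onto the pin before the pin is in the slot
- hole_tray: the other hanging tray, loose: same double tray, plate and grip tab, but a plate 80 mm wide with an 11 mm round hole (at z = 104 mm), no slot, no lip; it does not fit over the pin's head and stays where it is. A bearing lies in it. Origin: centre of its underside
- bearing_1: ball bearing, 22 mm across, 7 high, lying loose in one tray of the slotted hanging tray (x < 0 side). Origin: centre of its underside
- bearing_2: ball bearing, 22 mm across, 7 high, lying loose in the other tray of the slotted hanging tray (x > 0 side). Origin: centre of its underside
- tape_roll: bystander: white tape roll lying flat, 68 mm across, 18 high. Origin: centre of its underside
- parts_cup: bystander: small green plastic cup, 70 mm across, 45 high. Origin: centre of its underside
- end_cap: bystander: round cast metal motor end cap, 60 mm across, 20 high. Origin: centre of its underside
- screwdriver: bystander: screwdriver with a green handle, 198 mm long, lying. Origin: centre of its underside
- varnish_bottle: bystander: small white bottle with a pointed red cap, 120 mm tall. Origin: centre of its underside
Mind the look-alikes: they are no part of the job. Leave any blue or red look-alike of the hanger alone.

How it is judged:
By the outcome, as a careful person would: the job done as asked, in the order asked, and still so for the second after the job is handed in, with the robot touching nothing.
It also fails if it takes over 72 s, if anything falls off the work surface, if the arm or the gripper's body presses on something with over 40 N, if the wrist force passes 120 N, or if a joint passes its speed limit or range.

## Working session

There is one attempt and no reset: what is moved stays moved. The work goes in short steps, Python scripts to look and compute and a tool call to move; the robot and the scene stay as the last step left them, time stands still between calls to the robot, and variables do not carry over. Pictures are saved under pics/ and viewed, at most 10 in all, crops included, and the job is handed in when it is done.

Besides the shell and the picture viewer there is one more tool, called after ">>>" by a JSON object that holds its "name" and its "arguments", one argument or row to a line. drive_tool: Moves the arm, as the interface text tells. Its arguments: {"type":"object","properties":{"rows":{"type":"array"},"newtons":{"type":"number"}},"required":["rows"]}

```bash
mkdir -p pics; ls
python3 - <<'E'
from plant import sensors,cams,r
import cv2,pickle
s=sensors.get_state(); print(s, r.tip_reach)
d={}
for n in("top","side"):
    c=cams.capture(n); d[n]=c
    print(n,c["intrinsics"],c["eye"],c["orientation"],c.keys())
    cv2.imwrite(f"pics/{n}0.png",c["pixels"][:,:,::-1])
pickle.dump(d,open("c0.pkl","wb"))
E
```

```text
pics
{'time_s': 0.0, 'joints': array([-6.06720387e+01,  2.05903761e+01,  6.35107882e-01, -1.90669441e-02,
       -7.01355611e+01, -1.65081325e+01]), 'qd': array([ 0.00696051, -0.0551053 ,  0.08556974, -0.02230619,  0.02272332,
       -0.0020863 ]), 'joint_torque': array([ 7.57156317e-05, -5.82728899e+01,  2.93047071e+01,  6.99722975e+00,
        7.13873509e-03, -1.38826963e-04]), 'tcp_pos': array([ 0.14966303, -0.65774426,  0.24464806]), 'eef_rot': array([ 1.79907821e+02, -8.62616781e-03, -1.67186657e+02]), 'contact_force': array([ 0.51162783, -0.96105972,  0.23997441]), 'moment': array([ 0.00929452, -0.07630906,  0.03597171]), 'gripper_force': 0.0, 'gripper_width': 0.08767318585345697} 0.019
top [[611.63067989   0.         322.0336274 ]
 [  0.         611.63067989 229.65509205]
 [  0.           0.           1.        ]] [0.31393996 0.2278158  1.43684048] [ 10.21483545   0.91108296 -90.5908202 ] dict_keys(['pixels', 'intrinsics', 'eye', 'orientation'])
side [[436.5077017    0.         316.24098412]
 [  0.         436.5077017  239.84460108]
 [  0.           0.           1.        ]] [ 0.55760846 -0.76694331  0.71514677] [5.97688497e+01 1.82838418e-01 5.05306842e-02] dict_keys(['pixels', 'intrinsics', 'eye', 'orientation'])
```

View pics/top0.png

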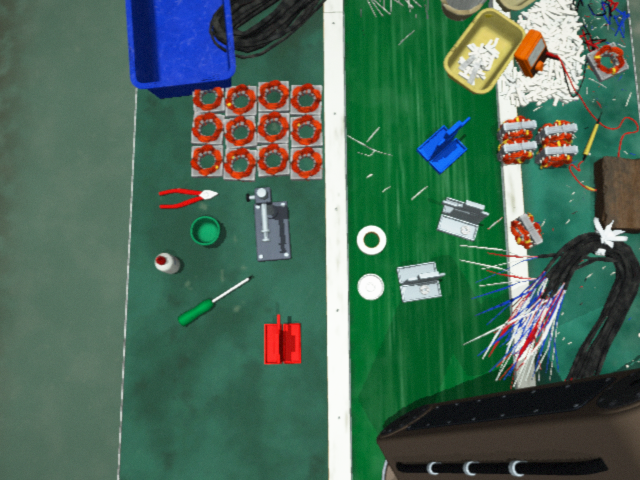

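View pics/side0.png

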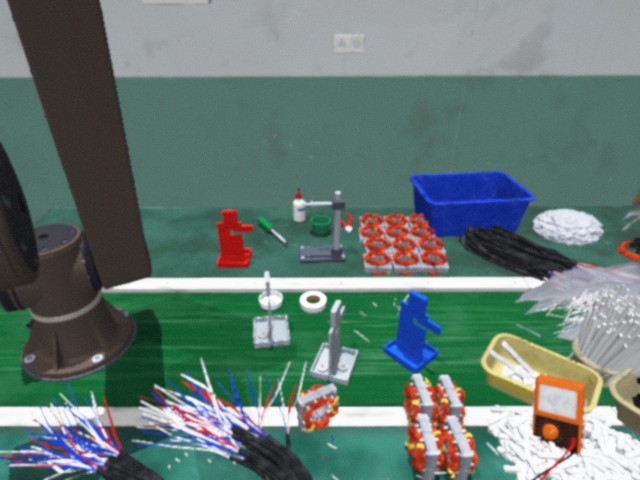

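Candidates: the grey tray at top (420,281)/side (269,325), the grey tray at top (463,217)/side (335,350), and the red (283,342) and blue (443,145) look-alikes, which I'll leave alone. I'll check the two grey ones in a close crop.

```bash
cat > h.py <<'E'
import numpy as np,cv2
from scipy.spatial.transform import Rotation as R
def rot(o): return R.from_euler('xyz',o,degrees=True)
def ray(c,uv):
    K=c["intrinsics"]; v=np.array([(uv[0]-K[0,2])/K[0,0],-(uv[1]-K[1,2])/K[1,1],-1.])
    return np.array(c["eye"]),rot(c["orientation"]).apply(v)
def atz(c,uv,z):
    e,d=ray(c,uv); return e+d*(z-e[2])/d[2]
def proj(c,p):
    q=rot(c["orientation"]).inv().apply(np.atleast_2d(p)-c["eye"]); K=c["intrinsics"]
    return np.c_[K[0,2]+K[0,0]*q[:,0]/-q[:,2],K[1,2]+K[1,1]*q[:,1]/q[:,2]]
def tri(c1,u1,c2,u2):
    e1,d1=ray(c1,u1);e2,d2=ray(c2,u2)
    s=np.linalg.lstsq(np.c_[d1,-d2],e2-e1,rcond=None)[0]
    a,b=e1+s[0]*d1,e2+s[1]*d2
    return (a+b)/2,np.linalg.norm(a-b)
E
python3 - <<'E'
import pickle,cv2,numpy as np
d=pickle.load(open("c0.pkl","rb"))
def crop(n,x,y,w,h): return cv2.resize(d[n]["pixels"][y:y+h,x:x+w,::-1],(400,300),interpolation=cv2.INTER_CUBIC)
a=np.vstack([np.hstack([crop("top",390,190,120,90+30-30),crop("top",380,240,80,60)]),np.hstack([crop("side",240,260,140,105+20-20),crop("side",280,180,100,75+15-15)])])
a=np.vstack([np.hstack([crop("top",385,190,120,90),crop("top",235,180,80,60)]),np.hstack([crop("side",240,265,160,120),crop("side",280,185,112,84)])])
# top-left x0=385,y0=190 s3.333; tr 235,180 s5; bl 240,265 s2.5; br 280,185 s3.571
cv2.imwrite("pics/crop1.png",a)
a=np.hstack([cv2.resize(d["top"]["pixels"][185:305,390:500,::-1],(550,600),interpolation=cv2.INTER_CUBIC)])
cv2.imwrite("pics/crop2.png",a)
E
```

```text
(no output)
```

View pics/crop1.png

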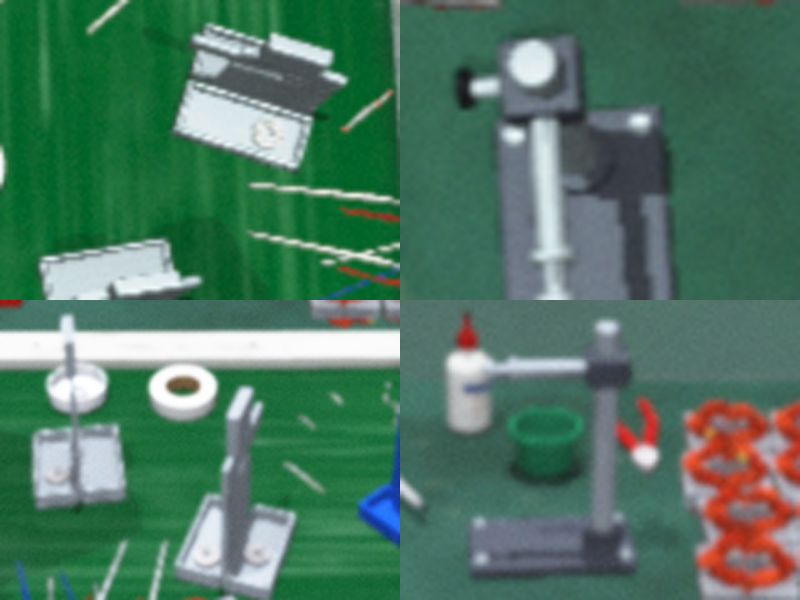

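View pics/crop2.png

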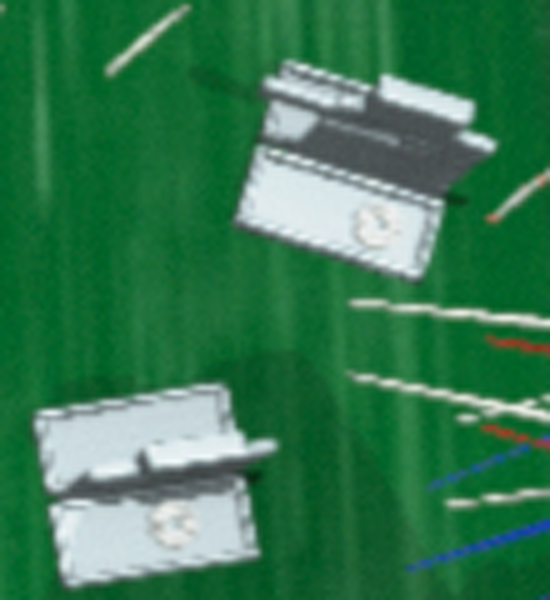

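The slotted tray is the one at top px (463,217): it has a lip on the image-left (+y) side, and two bearings show in the side view. The tray at (420,281) is the hole tray. The stand's post top is at about (262,192) and its pin points down the image, towards -x.

Run:
```python
import pickle
from h import *
d=pickle.load(open("c0.pkl","rb")); t,s=d["top"],d["side"]
c2=lambda x,y:((x+.5)/5-.5+390,(y+.5)/5-.5+185)
for n,p,z in[("tabtop",(427,99),.162),("tabL",(379,87),.162),("tabR",(474,111),.162),("shoulder-40",(493,145),.124),("lipend62",(264,85),.114),("rimNL(-41,45)",(236,224),.012),("rimNR(-41,-45)",(418,279),.012),("b1",(377,226),.006)]:
    print(n,atz(t,c2(*p),z).round(4))
ct=lambda x,y:((x-400+.5)/5-.5+235,(y+.5)/5-.5+180)
cs=lambda x,y:((x-400+.5)/3.571-.5+280,(y-300+.5)/3.571-.5+185)
print("post",atz(t,ct(533,62),.21).round(4),tri(t,ct(533,62),s,cs(607,327)))
for z in(.17,.19): print("collar",z,atz(t,ct(548,253),z).round(4))
print("pin line far",atz(t,ct(545,125),.18).round(4))
for n,p in[("bNL",(258,261)),("bNR",(292,259)),("bFR",ct(660,105))]: print(n,atz(t,p,.012).round(4))
print("tab tri",tri(t,c2(427,99),s,((245+.5)/2.5-.5+240,(92+.5)/2.5-.5+265)))
def crop(n,x,y,w,h,W,H): return cv2.resize(d[n]["pixels"][y:y+h,x:x+w,::-1],(W,H),interpolation=cv2.INTER_CUBIC)
cv2.imwrite("pics/crop3.png",np.hstack([crop("top",240,180,50,75,400,600),crop("side",295,185,50,75,400,600)]))
```

```text
tabtop [ 0.5941 -0.08    0.162 ]
tabL [ 0.5996 -0.0599  0.162 ]
tabR [ 0.5887 -0.0996  0.162 ]
shoulder-40 [ 0.5816 -0.1167  0.124 ]
lipend62 [ 0.612  -0.0202  0.114 ]
rimNL(-41,45) [ 0.568  -0.0231  0.012 ]
rimNR(-41,-45) [ 0.5406 -0.1073  0.012 ]
b1 [ 0.5672 -0.0907  0.006 ]
post [0.6159 0.3698 0.21  ] (array([0.61584247, 0.36994233, 0.20883888]), np.float64(0.0006211560151740293))
collar 0.17 [0.5429 0.3675 0.17  ]
collar 0.19 [0.5393 0.3653 0.19  ]
pin line far [0.5959 0.368  0.18  ]
bNL [0.4981 0.3991 0.012 ]
bNR [0.5018 0.3191 0.012 ]
bFR [0.6426 0.3318 0.012 ]
tab tri (array([ 0.59519492, -0.07776552,  0.17056392]), np.float64(0.005763045289963595))
```

View pics/crop3.png

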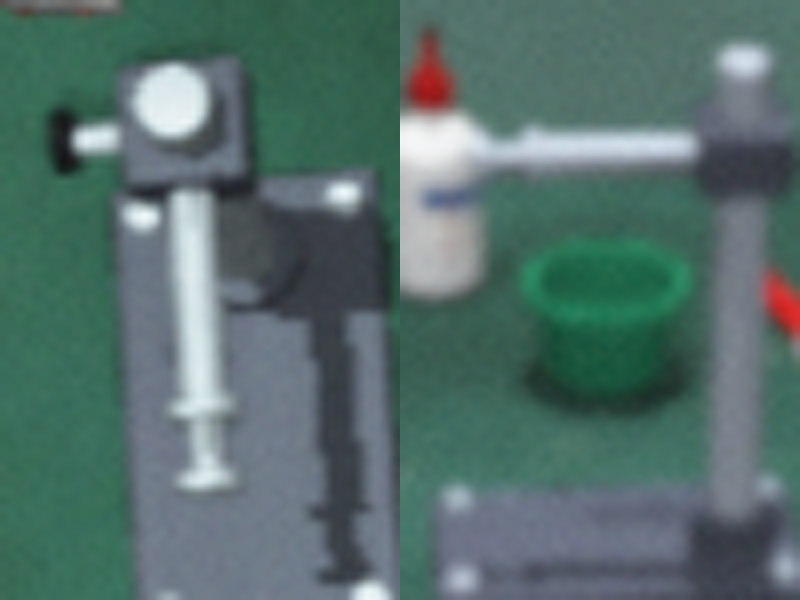

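```bash
cat >> h.py <<'E'
def move(xyz,yaw):
    from plant import sensors
    s=sensors.get_state(); e=s["eef_rot"]
    dl=rot(e).inv().apply(np.array(xyz)-s["tcp_pos"]); dy=(yaw-e[2]+180)%360-180
    print("shift",dl.round(4),"spin",round(-np.radians(dy),4),"t",s["time_s"])
E
python3 - <<'E'
import pickle
from h import *
d=pickle.load(open("c0.pkl","rb")); t,s=d["top"],d["side"]
ct=lambda x,y:((x+.5)/8-.5+240,(y+.5)/8-.5+180)
cs=lambda x,y:((x-400+.5)/8-.5+295,(y+.5)/8-.5+185)
for n,p in[("armfar",(194,195)),("collar",(202,407)),("shank",(204,443)),("head",(207,478))]: print(n,atz(t,ct(*p),.17).round(4),atz(t,ct(*p),.19).round(4))
# pin height: side ray vs vertical plane of pin (arm axis)
a=atz(t,ct(194,195),.18);b=atz(t,ct(207,478),.18); n=np.cross(b-a,[0,0,1])
print("yaw",np.degrees(np.arctan2(*(a-b)[1::-1])))
for u in[(600,150),(500,153),(660,148)]:
    e,dd=ray(s,cs(*u)); print((e+dd*(n@(a-e))/(n@dd)).round(4))
move((.594,-.079,.25),-107.3)
E
```

```text
armfar [0.5996 0.3687 0.17  ] [0.5951 0.3665 0.19  ]
collar [0.5424 0.3662 0.17  ] [0.5388 0.364  0.19  ]
shank [0.5327 0.3656 0.17  ] [0.5293 0.3635 0.19  ]
head [0.5234 0.3648 0.17  ] [0.5201 0.3626 0.19  ]
yaw 2.9476597679248338
[0.5644 0.3659 0.1761]
[0.5286 0.3641 0.1759]
[0.5859 0.367  0.1763]
shift [-0.5616  0.4658 -0.0047] spin -1.0452 t 0.1
```

>>> {"name": "drive_tool", "arguments": {
  "rows": [
    {"fingers": 1,"x": -0.056,"y": 0.047,"z": -0.005,"spin": -0.1},
    {"fingers": 1,"x": -0.112,"y": 0.093,"z": -0.005,"spin": -0.2},
    {"fingers": 1,"x": -0.168,"y": 0.14,"z": -0.005,"spin": -0.3},
    {"fingers": 1,"x": -0.225,"y": 0.186,"z": -0.005,"spin": -0.42},
    {"fingers": 1,"x": -0.281,"y": 0.233,"z": -0.005,"spin": -0.52},
    {"fingers": 1,"x": -0.337,"y": 0.28,"z": -0.005,"spin": -0.63},
    {"fingers": 1,"x": -0.393,"y": 0.326,"z": -0.005,"spin": -0.73},
    {"fingers": 1,"x": -0.45,"y": 0.373,"z": -0.005,"spin": -0.83},
    {"fingers": 0.6,"x": -0.506,"y": 0.42,"z": -0.005,"spin": -0.94},
    {"fingers": 0.2,"x": -0.5616,"y": 0.4658,"z": -0.005,"spin": -1.045}
  ]
}}

```text
time_s: 1.35
tcp_pos: [0.5309, -0.1605, 0.2506]
eef_rot: [180.0, 0.0, -107.1]
contact_force: [1.0, -1.1, -0.5]
gripper_width: 0.0726
gripper_force: 0.0
```

Run:
```python
from h import *
from plant import sensors,cams
s=sensors.get_state(); print({k:np.round(s[k],3) for k in("time_s","joints","tcp_pos","eef_rot","contact_force","gripper_width")})
c=cams.capture("wrist"); K=c["intrinsics"];T=c["T_tool_cam"];print(K,T.round(3))
im=c["pixels"][:,:,::-1].copy(); cv2.imwrite("pics/w1.png",im)
Rt=rot(s["eef_rot"])
def wp(p):
    q=np.linalg.inv(T)@np.r_[Rt.inv().apply(np.array(p)-s["tcp_pos"]),1]
    v=np.array([q[0],-q[1],-q[2]]);rr=np.hypot(*v[:2]);th=np.arctan2(rr,v[2])
    return K[:2,2]+K[0,0]*th*v[:2]/rr
a=np.radians(-17.3);o=np.array([.594,-.079,-.004])
for p in[(5,20,166),(5,-20,166),(-5,20,166),(-5,-20,166),(0,62,118),(0,-40,128),(-41.5,45,16),(-41.5,-45,16),(41.5,45,16),(41.5,-45,16)]:
    w=o+R.from_euler('z',a).apply(np.array(p)/1e3); u=wp(w);print(p,u.round(1)); cv2.circle(im,tuple(int(x) for x in u),4,(0,0,255),1)
cv2.imwrite("pics/w1m.png",im)
move((.594,-.079,.20),-107.3)
```

```text
{'time_s': np.float64(1.35), 'joints': array([ 3.4120e+00,  9.0520e+00, -1.4239e+01, -3.0000e-03, -6.6712e+01,
       -2.0495e+01]), 'tcp_pos': array([ 0.531, -0.16 ,  0.251]), 'eef_rot': array([ 1.79996e+02,  2.00000e-03, -1.07084e+02]), 'contact_force': array([ 1.031, -1.098, -0.508]), 'gripper_width': np.float64(0.073)}
[[371.64829954   0.         315.96571886]
 [  0.         371.64829954 238.3074641 ]
 [  0.           0.           1.        ]] [[-0.001  0.968  0.25   0.067]
 [ 1.     0.001  0.    -0.002]
 [ 0.     0.25  -0.968 -0.138]
 [ 0.     0.     0.     1.   ]]
(5, 20, 166) [264.2 396. ]
(5, -20, 166) [260.7 352.9]
(-5, 20, 166) [277.2 396.5]
(-5, -20, 166) [274.6 353.3]
(0, 62, 118) [278.6 399.2]
(0, -40, 128) [272.1 306. ]
(-41.5, 45, 16) [321.9 332.2]
(-41.5, -45, 16) [322.6 257.6]
(41.5, 45, 16) [250.2 331.1]
(41.5, -45, 16) [245.3 257.1]
shift [-0.0909 -0.0343  0.0503] spin 0.0114 t 1.4
```

View pics/w1m.png

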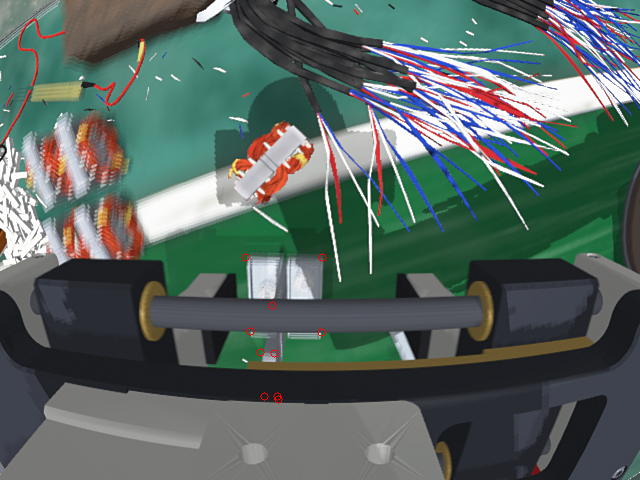

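The overlay matches the tray's corners to about 1 mm, so the pose holds. The arm stopped short of the target, so I'll continue.

>>> {"name": "drive_tool", "arguments": {
  "rows": [
    {"fingers": 0.0,"x": -0.045,"y": -0.017,"z": 0},
    {"fingers": 0.0,"x": -0.09,"y": -0.034,"z": 0.0},
    {"fingers": 0.0,"x": -0.09,"y": -0.034,"z": 0.0},
    {"fingers": 0.0,"x": -0.09,"y": -0.034,"z": 0.0}
  ]
}}

```text
invalid input
```

Run:
```python
from h import *
move((.594,-.079,.148),-107.3)
```

```text
shift [-0.0909 -0.0342  0.1023] spin 0.0114 t 1.4
```

>>> {"name": "drive_tool", "arguments": {
  "rows": [
    {"fingers": 0.0,"x": -0.045,"y": -0.017,"z": 0.0,"spin": 0.011},
    {"fingers": 0.0,"x": -0.09,"y": -0.034,"z": 0.0,"spin": 0.011},
    {"fingers": 0.0,"x": -0.09,"y": -0.034,"z": 0.0,"spin": 0.011},
    {"fingers": 0.0,"x": -0.09,"y": -0.034,"z": 0.0,"spin": 0.011}
  ]
}}

```text
time_s: 1.9
tcp_pos: [0.589, -0.0865, 0.25]
eef_rot: [179.9, -0.0, -107.9]
contact_force: [-0.4, 0.5, -0.4]
gripper_width: 0.044
gripper_force: 0.0
```

Run:
```python
from h import *
move((.594,-.079,.148),-107.3)
```

```text
shift [-0.0088 -0.0026  0.102 ] spin -0.0106 t 1.9
```

>>> {"name": "drive_tool", "arguments": {
  "rows": [
    {"fingers": 0.0,"x": -0.008,"y": -0.0025,"z": 0.03,"spin": -0.01},
    {"fingers": 0.0,"x": -0.008,"y": -0.0025,"z": 0.06,"spin": -0.01},
    {"fingers": 0.0,"x": -0.008,"y": -0.0025,"z": 0.085,"spin": -0.01},
    {"fingers": 0.0,"x": -0.008,"y": -0.0025,"z": 0.1,"spin": -0.01},
    {"fingers": 0.0,"x": -0.008,"y": -0.0025,"z": 0.102,"spin": -0.01},
    {"fingers": 0.0,"x": -0.008,"y": -0.0025,"z": 0.102,"spin": -0.01},
    {"fingers": 0.0,"x": -0.008,"y": -0.0025,"z": 0.102,"spin": -0.01}
  ]
}}

```text
time_s: 2.78
tcp_pos: [0.5948, -0.0798, 0.1496]
eef_rot: [-179.9, 0.0, -107.4]
contact_force: [1.3, 0.4, -0.8]
gripper_width: 0.0434
gripper_force: 0.0
```

Run:
```python
from h import *
move((.594,-.079,.148),-107.3)
```

```text
shift [-0.0005  0.001   0.0016] spin -0.001 t 2.775
```

Good. Closing on the tab.

>>> {"name": "drive_tool", "arguments": {
  "newtons": 45,
  "rows": [
    {"fingers": -0.5,"x": 0.0,"y": 0.0,"z": 0.0,"spin": 0.0},
    {"fingers": -0.8,"x": 0.0,"y": 0.0,"z": 0.0,"spin": 0.0},
    {"fingers": -1.0,"x": 0.0,"y": 0.0,"z": 0.0,"spin": 0.0},
    {"fingers": -1.0,"x": 0.0,"y": 0.0,"z": 0.0,"spin": 0.0},
    {"fingers": -1.0,"x": 0.0,"y": 0.0,"z": 0.0,"spin": 0.0},
    {"fingers": -1.0,"x": 0.0,"y": 0.0,"z": 0.0,"spin": 0.0}
  ]
}}

```text
time_s: 3.52
tcp_pos: [0.5936, -0.0797, 0.1482]
eef_rot: [179.9, -0.0, -107.4]
contact_force: [-2.1, 1.6, -0.4]
gripper_width: 0.0097
gripper_force: 44.9
```

>>> {"name": "drive_tool", "arguments": {
  "rows": [
    {"fingers": -1.0,"x": 0.0,"y": 0.0,"z": -0.004,"spin": 0.0},
    {"fingers": -1.0,"x": 0.0,"y": 0.0,"z": -0.012,"spin": 0.0},
    {"fingers": -1.0,"x": 0.0,"y": 0.0,"z": -0.024,"spin": 0.0},
    {"fingers": -1.0,"x": 0.0,"y": 0.0,"z": -0.04,"spin": 0.0},
    {"fingers": -1.0,"x": 0.0,"y": 0.0,"z": -0.058,"spin": 0.0},
    {"fingers": -1.0,"x": 0.0,"y": 0.0,"z": -0.076,"spin": 0.0},
    {"fingers": -1.0,"x": 0.0,"y": 0.0,"z": -0.092,"spin": 0.0},
    {"fingers": -1.0,"x": 0.0,"y": 0.0,"z": -0.106,"spin": 0.0},
    {"fingers": -1.0,"x": 0.0,"y": 0.0,"z": -0.114,"spin": 0.0},
    {"fingers": -1.0,"x": 0.0,"y": 0.0,"z": -0.116,"spin": 0.0}
  ]
}}

```text
time_s: 4.78
tcp_pos: [0.5944, -0.0797, 0.265]
eef_rot: [-180.0, 0.0, -107.4]
contact_force: [0.4, 0.4, -6.0]
gripper_width: 0.0095
gripper_force: 44.9
```

Run:
```python
from h import *
move((.536,.25,.264),-86.7)
```

```text
shift [-0.2973  0.1541  0.001 ] spin -0.3606 t 4.775
```

>>> {"name": "drive_tool", "arguments": {
  "rows": [
    {"fingers": -1.0,"x": -0.01,"y": 0.005,"z": 0.0,"spin": -0.01},
    {"fingers": -1.0,"x": -0.035,"y": 0.018,"z": 0.0,"spin": -0.04},
    {"fingers": -1.0,"x": -0.07,"y": 0.036,"z": 0.0,"spin": -0.09},
    {"fingers": -1.0,"x": -0.11,"y": 0.057,"z": 0.0,"spin": -0.14},
    {"fingers": -1.0,"x": -0.15,"y": 0.078,"z": 0.0,"spin": -0.19},
    {"fingers": -1.0,"x": -0.19,"y": 0.099,"z": 0.0,"spin": -0.24},
    {"fingers": -1.0,"x": -0.23,"y": 0.119,"z": 0.0,"spin": -0.29},
    {"fingers": -1.0,"x": -0.265,"y": 0.137,"z": 0.0,"spin": -0.33},
    {"fingers": -1.0,"x": -0.288,"y": 0.149,"z": 0.0,"spin": -0.355},
    {"fingers": -1.0,"x": -0.297,"y": 0.154,"z": 0.0,"spin": -0.361}
  ]
}}

```text
time_s: 6.02
tcp_pos: [0.5349, 0.2514, 0.2637]
eef_rot: [179.9, -0.0, -86.5]
contact_force: [-0.5, -0.3, -5.0]
gripper_width: 0.0096
gripper_force: 45.0
```

>>> {"name": "drive_tool", "arguments": {
  "rows": [
    {"fingers": -1.0,"x": 0.0,"y": 0.0,"z": 0.0,"spin": 0.0},
    {"fingers": -1.0,"x": 0.0,"y": 0.0,"z": 0.0,"spin": 0.0}
  ]
}}

```text
time_s: 6.28
tcp_pos: [0.5358, 0.2489, 0.2644]
eef_rot: [180.0, -0.0, -86.7]
contact_force: [0.1, -0.9, -5.6]
gripper_width: 0.01
gripper_force: 45.0
```

Run:
```python
from h import *
import pickle
from plant import sensors,cams
s=sensors.get_state(); print({k:np.round(s[k],3) for k in("time_s","joints","tcp_pos","eef_rot","contact_force","moment")})
d={n:cams.capture(n) for n in("top","side")}; pickle.dump((s,d),open("c1.pkl","wb"))
def crop(n,x,y,w,h,W,H): return cv2.resize(d[n]["pixels"][y:y+h,x:x+w,::-1],(W,H),interpolation=cv2.INTER_CUBIC)
cv2.imwrite("pics/x1.png",np.hstack([crop("top",230,170,100,150,400,600),crop("side",260,150,100,150,400,600)]))
move((.5338,.3166,.264),-86.7)
```

```text
{'time_s': np.float64(6.275), 'joints': array([ 4.3868e+01,  1.2023e+01, -8.6680e+00,  5.0000e-03, -6.9345e+01,
       -4.0579e+01]), 'tcp_pos': array([0.536, 0.249, 0.264]), 'eef_rot': array([ 1.79976e+02, -2.70000e-02, -8.67090e+01]), 'contact_force': array([ 0.136, -0.935, -5.584]), 'moment': array([ 0.074,  0.132, -0.017])}
shift [-0.0678 -0.0017  0.0006] spin -0.0007 t 6.375
```

View pics/x1.png

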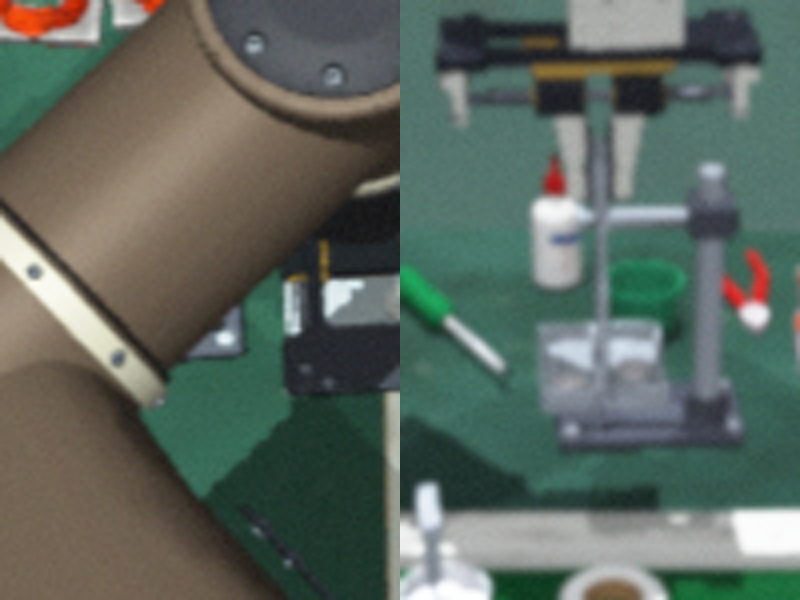

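The side view shows the tray hanging upright with both bearings in it, its plate edge at about side px (310,204). The arm hides the stand from the top camera. I'll check the plate's x against the predicted projection.

Run:
```python
from h import *
import pickle
s,d=pickle.load(open("c1.pkl","rb")); c=d["side"]
o=s["tcp_pos"]-[0,0,.152]; q=R.from_euler('z',3.3,degrees=True)
for p in[(-2.5,-40,110),(2.5,-40,110),(-2.5,-40,50),(2.5,-40,50),(-41.5,-45,16),(41.5,-45,16),(-41.5,45,16),(41.5,45,16),(-41.5,-45,0),(41.5,-45,0)]:
    u=proj(c,o+q.apply(np.array(p)/1e3))[0]; print(p,u.round(1),"crop",((u-[260,150])*4+[400,0]).round(0))
for x in (-12,-7,7,12):
    u=proj(c,np.array([.531,.3645,.176])+q.apply([x/1e3,0,0]))[0];print("pin",x,u.round(1),((u-[260,150])*4+[400,0]).round(0))
g=d["side"]["pixels"][198:210,296:334].astype(int).sum(2)//3
print(g[::2])
```

```text
(-2.5, -40, 110) [308.4 213.6] crop [594. 255.]
(2.5, -40, 110) [310.4 213.6] crop [602. 254.]
(-2.5, -40, 50) [308.7 234.5] crop [595. 338.]
(2.5, -40, 50) [310.6 234.5] crop [603. 338.]
(-41.5, -45, 16) [293.9 247.3] crop [536. 389.]
(41.5, -45, 16) [325.8 246.3] crop [663. 385.]
(-41.5, 45, 16) [293.5 230.5] crop [534. 322.]
(41.5, 45, 16) [323.4 229.6] crop [653. 319.]
(-41.5, -45, 0) [294.1 252.6] crop [536. 410.]
(41.5, -45, 0) [325.8 251.5] crop [663. 406.]
pin -12 [303.7 203.7] [575. 215.]
pin -7 [305.4 203.6] [582. 215.]
pin 7 [310.3 203.5] [601. 214.]
pin 12 [312.1 203.5] [608. 214.]
[[112 113 113 110 116 142 163 169 167 150 124  93 104 120 125 107  88 109
  146 157 152 137 116 103 104 105 101 101 102 107 101 104 102 100 102  98
   94  91]
 [222 216 210 208 215 223 217 195 164 138 111  96 107 121 126 115 102 104
  114 119 117 111 108 112 113 104 110 110 109 110 113 112 110 111 106  98
   92  96]
 [246 245 242 241 243 242 237 230 216 201 169 143 129 128 128 136 152 175
  184 187 188 187 189 189 190 187 188 191 190 192 192 190 188 184 178 149
  110  85]
 [235 238 239 236 232 227 212 200 197 199 188 174 146 130 131 148 163 174
  175 176 175 172 171 170 168 169 167 167 167 166 166 159 162 159 153 128
   90  69]
 [203 208 204 204 199 189 178 164 146 130 121 104 102 115 129 135 130 120
  120 118 112 111 111 109 110 108 106  97  98  93  94  97  92  89  87  75
   66  61]
 [189 180 165 156 151 143 131 121 109 101  95  95 101 116 125 120 106 100
   97  93  95  93  95  92  92  92  91  87  89  88  89  91  88  90  88  83
   68  61]]
```

>>> {"name": "drive_tool", "arguments": {
  "rows": [
    {"fingers": -1.0,"x": -0.006,"y": 0.0,"z": 0.0,"spin": 0.0},
    {"fingers": -1.0,"x": -0.02,"y": -0.001,"z": 0.0,"spin": 0.0},
    {"fingers": -1.0,"x": -0.038,"y": -0.002,"z": 0.0,"spin": 0.0},
    {"fingers": -1.0,"x": -0.055,"y": -0.002,"z": 0.0,"spin": 0.0},
    {"fingers": -1.0,"x": -0.065,"y": -0.002,"z": 0.0,"spin": 0.0},
    {"fingers": -1.0,"x": -0.068,"y": -0.002,"z": 0.0,"spin": 0.0},
    {"fingers": -1.0,"x": -0.068,"y": -0.002,"z": 0.0,"spin": 0.0},
    {"fingers": -1.0,"x": -0.068,"y": -0.002,"z": 0.0,"spin": 0.0}
  ]
}}

```text
time_s: 7.38
tcp_pos: [0.5339, 0.3172, 0.2646]
eef_rot: [180.0, -0.0, -86.7]
contact_force: [0.3, -0.8, -5.7]
gripper_width: 0.0101
gripper_force: 45.0
```

Run:
```python
from h import *
import pickle
from plant import sensors,cams
s=sensors.get_state(); print({k:np.round(s[k],4) for k in("tcp_pos","eef_rot","contact_force","moment")})
d={n:cams.capture(n) for n in("wrist","side")}; pickle.dump((s,d),open("c2.pkl","wb"))
def crop(n,x,y,w,h,W,H): return cv2.resize(d[n]["pixels"][y:y+h,x:x+w,::-1],(W,H),interpolation=cv2.INTER_CUBIC)
cv2.imwrite("pics/x2.png",np.hstack([crop("wrist",170,180,300,300,400,400),crop("side",280,170,66,66,400,400)]))
move((.5338,.3166,.234),-86.7)
```

```text
{'tcp_pos': array([0.5339, 0.3172, 0.2646]), 'eef_rot': array([ 1.799977e+02, -4.900000e-03, -8.669660e+01]), 'contact_force': array([ 0.3444, -0.8436, -5.6569]), 'moment': array([ 0.0346,  0.1279, -0.0133])}
shift [0.0006 0.0002 0.0307] spin -0.0001 t 7.475
```

View pics/x2.png

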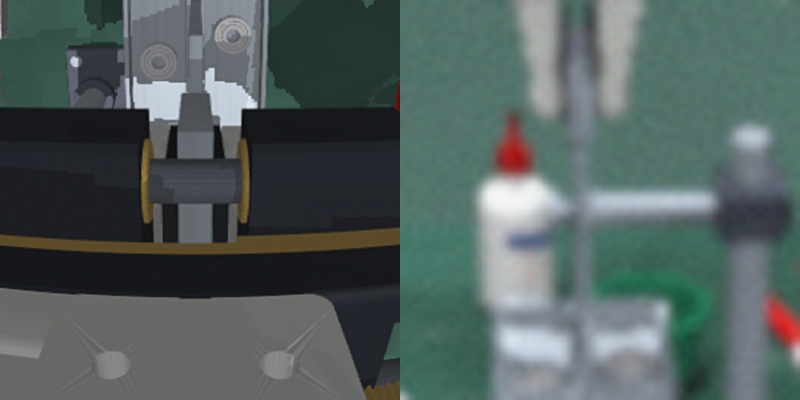

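>>> {"name": "drive_tool", "arguments": {
  "rows": [
    {"fingers": -1.0,"x": 0.0,"y": 0.001,"z": 0.004,"spin": 0.0},
    {"fingers": -1.0,"x": 0.0,"y": 0.001,"z": 0.01,"spin": 0.0},
    {"fingers": -1.0,"x": 0.0,"y": 0.001,"z": 0.015,"spin": 0.0},
    {"fingers": -1.0,"x": 0.0,"y": 0.001,"z": 0.018,"spin": 0.0},
    {"fingers": -1.0,"x": 0.0,"y": 0.001,"z": 0.02,"spin": 0.0},
    {"fingers": -1.0,"x": 0.0,"y": 0.001,"z": 0.02,"spin": 0.0},
    {"fingers": -1.0,"x": 0.0,"y": 0.001,"z": 0.02,"spin": 0.0}
  ]
}}

```text
time_s: 8.35
tcp_pos: [0.533, 0.3177, 0.2447]
eef_rot: [-180.0, 0.0, -86.7]
contact_force: [0.4, -0.1, -5.8]
gripper_width: 0.0098
gripper_force: 45.0
```

>>> {"name": "drive_tool", "arguments": {
  "rows": [
    {"fingers": -1.0,"x": 0.0,"y": 0.0,"z": 0.001,"spin": 0.0},
    {"fingers": -1.0,"x": 0.0,"y": 0.0,"z": 0.0015,"spin": 0.0},
    {"fingers": -1.0,"x": 0.0,"y": 0.0,"z": 0.002,"spin": 0.0},
    {"fingers": -1.0,"x": 0.0,"y": 0.0,"z": 0.002,"spin": 0.0}
  ]
}}

```text
time_s: 8.85
tcp_pos: [0.5329, 0.3176, 0.2425]
eef_rot: [180.0, -0.0, -86.7]
contact_force: [0.1, 0.8, -4.5]
gripper_width: 0.0096
gripper_force: 45.0
```

>>> {"name": "drive_tool", "arguments": {
  "rows": [
    {"fingers": -1.0,"x": 0.0,"y": 0.0,"z": 0.0005,"spin": 0.0},
    {"fingers": -1.0,"x": 0.0,"y": 0.0,"z": 0.001,"spin": 0.0},
    {"fingers": -1.0,"x": 0.0,"y": 0.0,"z": 0.001,"spin": 0.0}
  ]
}}

```text
time_s: 9.22
tcp_pos: [0.5329, 0.3176, 0.2415]
eef_rot: [180.0, -0.0, -86.7]
contact_force: [0.8, 0.9, -5.7]
gripper_width: 0.0095
gripper_force: 45.0
```

Run:
```python
from plant import sensors
s=sensors.get_state(); print(s["contact_force"].round(2),s["moment"].round(3),s["tcp_pos"].round(4))
```

```text
[ 0.77  0.85 -5.71] [ 0.053  0.154 -0.002] [0.5329 0.3176 0.2415]
```

>>> {"name": "drive_tool", "arguments": {
  "rows": [
    {"fingers": -1.0,"x": 0.0,"y": 0.0,"z": 0.0005,"spin": 0.0},
    {"fingers": -1.0,"x": 0.0,"y": 0.0,"z": 0.001,"spin": 0.0},
    {"fingers": -1.0,"x": 0.0,"y": 0.0,"z": 0.001,"spin": 0.0}
  ]
}}

```text
time_s: 9.6
tcp_pos: [0.5329, 0.3176, 0.2405]
eef_rot: [180.0, -0.0, -86.7]
contact_force: [-0.7, -0.0, -4.9]
gripper_width: 0.0097
gripper_force: 45.0
```

>>> {"name": "drive_tool", "arguments": {
  "rows": [
    {"fingers": -1.0,"x": 0.0,"y": 0.0,"z": 0.0005,"spin": 0.0},
    {"fingers": -1.0,"x": 0.0,"y": 0.0,"z": 0.001,"spin": 0.0},
    {"fingers": -1.0,"x": 0.0,"y": 0.0,"z": 0.001,"spin": 0.0}
  ]
}}

```text
time_s: 9.98
tcp_pos: [0.5329, 0.3176, 0.2395]
eef_rot: [180.0, -0.0, -86.7]
contact_force: [0.2, 0.4, -6.7]
gripper_width: 0.0099
gripper_force: 45.0
```

>>> {"name": "drive_tool", "arguments": {
  "rows": [
    {"fingers": -1.0,"x": 0.0,"y": 0.0,"z": 0.0005,"spin": 0.0},
    {"fingers": -1.0,"x": 0.0,"y": 0.0,"z": 0.001,"spin": 0.0},
    {"fingers": -1.0,"x": 0.0,"y": 0.0,"z": 0.001,"spin": 0.0}
  ]
}}

```text
time_s: 10.35
tcp_pos: [0.5329, 0.3176, 0.2385]
eef_rot: [180.0, 0.0, -86.7]
contact_force: [-0.4, -0.6, -5.0]
gripper_width: 0.0095
gripper_force: 45.0
```

>>> {"name": "drive_tool", "arguments": {
  "rows": [
    {"fingers": -1.0,"x": 0.0,"y": 0.0,"z": 0.0005,"spin": 0.0},
    {"fingers": -1.0,"x": 0.0,"y": 0.0,"z": 0.001,"spin": 0.0},
    {"fingers": -1.0,"x": 0.0,"y": 0.0,"z": 0.001,"spin": 0.0}
  ]
}}

```text
time_s: 10.72
tcp_pos: [0.5329, 0.3175, 0.2375]
eef_rot: [180.0, -0.0, -86.7]
contact_force: [-0.1, -0.3, -5.5]
gripper_width: 0.0099
gripper_force: 45.0
```

>>> {"name": "drive_tool", "arguments": {
  "rows": [
    {"fingers": -1.0,"x": 0.0,"y": 0.0,"z": 0.0005,"spin": 0.0},
    {"fingers": -1.0,"x": 0.0,"y": 0.0,"z": 0.001,"spin": 0.0},
    {"fingers": -1.0,"x": 0.0,"y": 0.0,"z": 0.001,"spin": 0.0}
  ]
}}

```text
time_s: 11.1
tcp_pos: [0.5329, 0.3176, 0.2365]
eef_rot: [180.0, -0.0, -86.7]
contact_force: [-0.0, 0.7, -5.4]
gripper_width: 0.0096
gripper_force: 45.0
```

>>> {"name": "drive_tool", "arguments": {
  "rows": [
    {"fingers": -1.0,"x": 0.0,"y": 0.0,"z": 0.0005,"spin": 0.0},
    {"fingers": -1.0,"x": 0.0,"y": 0.0,"z": 0.001,"spin": 0.0},
    {"fingers": -1.0,"x": 0.0,"y": 0.0,"z": 0.001,"spin": 0.0}
  ]
}}

```text
time_s: 11.48
tcp_pos: [0.5329, 0.3176, 0.2355]
eef_rot: [180.0, -0.0, -86.7]
contact_force: [0.1, -0.3, -6.0]
gripper_width: 0.0098
gripper_force: 45.0
```

>>> {"name": "drive_tool", "arguments": {
  "rows": [
    {"fingers": -1.0,"x": 0.0,"y": 0.0,"z": 0.0005,"spin": 0.0},
    {"fingers": -1.0,"x": 0.0,"y": 0.0,"z": 0.001,"spin": 0.0},
    {"fingers": -1.0,"x": 0.0,"y": 0.0,"z": 0.001,"spin": 0.0}
  ]
}}

```text
time_s: 11.85
tcp_pos: [0.5329, 0.3176, 0.2345]
eef_rot: [180.0, -0.0, -86.7]
contact_force: [-0.4, 0.4, -5.3]
gripper_width: 0.0099
gripper_force: 45.0
```

>>> {"name": "drive_tool", "arguments": {
  "rows": [
    {"fingers": -1.0,"x": 0.0,"y": 0.0,"z": 0.0005,"spin": 0.0},
    {"fingers": -1.0,"x": 0.0,"y": 0.0,"z": 0.001,"spin": 0.0},
    {"fingers": -1.0,"x": 0.0,"y": 0.0,"z": 0.001,"spin": 0.0}
  ]
}}

```text
time_s: 12.22
tcp_pos: [0.5329, 0.3176, 0.2335]
eef_rot: [180.0, -0.0, -86.7]
contact_force: [0.2, 0.4, -6.2]
gripper_width: 0.0097
gripper_force: 45.0
```

>>> {"name": "drive_tool", "arguments": {
  "rows": [
    {"fingers": -1.0,"x": 0.0,"y": 0.0,"z": 0.0005,"spin": 0.0},
    {"fingers": -1.0,"x": 0.0,"y": 0.0,"z": 0.001,"spin": 0.0},
    {"fingers": -1.0,"x": 0.0,"y": 0.0,"z": 0.001,"spin": 0.0}
  ]
}}

```text
time_s: 12.6
tcp_pos: [0.5329, 0.3176, 0.2325]
eef_rot: [180.0, -0.0, -86.7]
contact_force: [-0.8, 0.3, -5.0]
gripper_width: 0.0099
gripper_force: 45.0
```

Run:
```python
from plant import sensors
s=sensors.get_state(); print(s["contact_force"].round(2),s["moment"].round(3),s["tcp_pos"].round(4))
```

```text
[-0.85  0.3  -5.04] [0.015 0.14  0.048] [0.5329 0.3176 0.2325]
```

>>> {"name": "drive_tool", "arguments": {
  "rows": [
    {"fingers": -1.0,"x": 0.0,"y": 0.0,"z": 0.0005,"spin": 0.0},
    {"fingers": -1.0,"x": 0.0,"y": 0.0,"z": 0.001,"spin": 0.0},
    {"fingers": -1.0,"x": 0.0,"y": 0.0,"z": 0.001,"spin": 0.0}
  ]
}}

```text
time_s: 12.98
tcp_pos: [0.5331, 0.3176, 0.2321]
eef_rot: [-180.0, 0.0, -86.7]
contact_force: [-1.7, -2.6, -1.2]
gripper_width: 0.01
gripper_force: 45.0
```

Run:
```python
from plant import sensors
s=sensors.get_state(); print(s["contact_force"].round(2),s["moment"].round(3),s["tcp_pos"].round(4))
```

```text
[-1.68 -2.59 -1.18] [-0.208  0.573  0.052] [0.5331 0.3176 0.2321]
```

>>> {"name": "drive_tool", "arguments": {
  "rows": [
    {"fingers": -1.0,"x": 0.0,"y": 0.0,"z": 0.0,"spin": 0.0}
  ]
}}

```text
time_s: 13.1
tcp_pos: [0.5331, 0.3176, 0.232]
eef_rot: [-180.0, 0.0, -86.7]
contact_force: [-1.3, -0.9, -0.2]
gripper_width: 0.0095
gripper_force: 45.0
```

Run:
```python
from plant import sensors
s=sensors.get_state(); print(s["contact_force"].round(2),s["moment"].round(3),s["tcp_pos"].round(4))
```

```text
[-1.29 -0.88 -0.22] [-0.235  0.575  0.008] [0.5331 0.3176 0.232 ]
```

>>> {"name": "drive_tool", "arguments": {
  "rows": [
    {"fingers": -1.0,"x": 0.0,"y": 0.0,"z": -0.0006,"spin": 0.0},
    {"fingers": -1.0,"x": 0.0,"y": 0.0,"z": -0.001,"spin": 0.0},
    {"fingers": -1.0,"x": 0.0,"y": 0.0,"z": -0.001,"spin": 0.0}
  ]
}}

```text
time_s: 13.48
tcp_pos: [0.5329, 0.3176, 0.2323]
eef_rot: [180.0, -0.0, -86.7]
contact_force: [-0.5, -0.0, -5.1]
gripper_width: 0.0095
gripper_force: 45.0
```

Run:
```python
from plant import sensors
s=sensors.get_state(); print(s["contact_force"].round(2),s["moment"].round(3),s["tcp_pos"].round(4))
```

```text
[-0.46 -0.   -5.06] [-0.033  0.037  0.003] [0.5329 0.3176 0.2323]
```

Contact was felt at TCP z≈0.2322, which puts the pin axis at about 0.174; that agrees with the camera. I'll raise 1 mm and slide gently towards the pin.

>>> {"name": "drive_tool", "arguments": {
  "newtons": 60,
  "rows": [
    {"fingers": -1.0,"x": 0.0,"y": 0.0,"z": -0.0008,"spin": 0.0},
    {"fingers": -1.0,"x": 0.0,"y": 0.0,"z": -0.0008,"spin": 0.0},
    {"fingers": -1.0,"x": -0.002,"y": 0.0,"z": -0.0008,"spin": 0.0},
    {"fingers": -1.0,"x": -0.004,"y": 0.0,"z": -0.0008,"spin": 0.0},
    {"fingers": -1.0,"x": -0.006,"y": 0.0,"z": -0.0008,"spin": 0.0},
    {"fingers": -1.0,"x": -0.008,"y": 0.0,"z": -0.0008,"spin": 0.0},
    {"fingers": -1.0,"x": -0.01,"y": 0.0,"z": -0.0008,"spin": 0.0},
    {"fingers": -1.0,"x": -0.01,"y": 0.0,"z": -0.0008,"spin": 0.0}
  ]
}}

```text
time_s: 14.48
tcp_pos: [0.5323, 0.3277, 0.2333]
eef_rot: [-180.0, -0.0, -86.7]
contact_force: [-0.1, 0.3, -5.0]
gripper_width: 0.0096
gripper_force: 60.0
```

```bash
cat > st.py <<'E'
from plant import sensors
s=sensors.get_state(); print(s["contact_force"].round(2),s["moment"].round(3),s["tcp_pos"].round(4),s["eef_rot"].round(2))
E
python3 st.py
```

```text
[-0.1   0.28 -5.05] [-0.006  0.113  0.038] [0.5323 0.3277 0.2333] [-180.     -0.    -86.67]
```

>>> {"name": "drive_tool", "arguments": {
  "rows": [
    {"fingers": -1.0,"x": 0.0,"y": 0.0,"z": 0.0005,"spin": 0.0},
    {"fingers": -1.0,"x": 0.0,"y": 0.0,"z": 0.001,"spin": 0.0},
    {"fingers": -1.0,"x": 0.0,"y": 0.0,"z": 0.0014,"spin": 0.0},
    {"fingers": -1.0,"x": 0.0,"y": 0.0,"z": 0.0014,"spin": 0.0}
  ]
}}

```text
time_s: 14.98
tcp_pos: [0.5324, 0.3275, 0.2322]
eef_rot: [-180.0, 0.0, -86.7]
contact_force: [-0.0, -0.7, -3.3]
gripper_width: 0.0095
gripper_force: 60.0
```

```bash
python3 st.py
```

```text
[-0.04 -0.73 -3.28] [-0.107  0.386  0.007] [0.5324 0.3275 0.2322] [-179.99    0.    -86.68]
```

>>> {"name": "drive_tool", "arguments": {
  "rows": [
    {"fingers": -1.0,"x": 0.0,"y": 0.0,"z": -0.0013,"spin": 0.0},
    {"fingers": -1.0,"x": 0.0,"y": 0.0,"z": -0.0013,"spin": 0.0},
    {"fingers": -1.0,"x": -0.001,"y": 0.0,"z": -0.0013,"spin": 0.0},
    {"fingers": -1.0,"x": -0.002,"y": 0.0,"z": -0.0013,"spin": 0.0},
    {"fingers": -1.0,"x": -0.003,"y": 0.0,"z": -0.0013,"spin": 0.0},
    {"fingers": -1.0,"x": -0.004,"y": 0.0,"z": -0.0013,"spin": 0.0},
    {"fingers": -1.0,"x": -0.005,"y": 0.0,"z": -0.0013,"spin": 0.0},
    {"fingers": -1.0,"x": -0.006,"y": 0.0,"z": -0.0013,"spin": 0.0}
  ]
}}

```text
time_s: 15.98
tcp_pos: [0.532, 0.3336, 0.2333]
eef_rot: [-180.0, -0.0, -86.7]
contact_force: [-0.1, -0.2, -5.5]
gripper_width: 0.0094
gripper_force: 60.0
```

```bash
python3 st.py
```

```text
[-0.05 -0.23 -5.51] [ 0.046  0.138 -0.009] [0.532  0.3336 0.2333] [-180.     -0.    -86.67]
```

>>> {"name": "drive_tool", "arguments": {
  "rows": [
    {"fingers": -1.0,"x": -0.001,"y": 0.0,"z": 0.0,"spin": 0.0},
    {"fingers": -1.0,"x": -0.002,"y": 0.0,"z": 0.0,"spin": 0.0},
    {"fingers": -1.0,"x": -0.002,"y": 0.0,"z": 0.0,"spin": 0.0}
  ]
}}

```text
time_s: 16.35
tcp_pos: [0.5319, 0.3356, 0.2333]
eef_rot: [180.0, 0.0, -86.7]
contact_force: [0.3, -0.5, -5.9]
gripper_width: 0.0095
gripper_force: 60.0
```

```bash
python3 st.py
```

```text
[ 0.31 -0.52 -5.87] [ 0.033  0.171 -0.015] [0.5319 0.3356 0.2333] [180.     0.   -86.67]
```

>>> {"name": "drive_tool", "arguments": {
  "rows": [
    {"fingers": -1.0,"x": -0.001,"y": 0.0,"z": 0.0,"spin": 0.0},
    {"fingers": -1.0,"x": -0.002,"y": 0.0,"z": 0.0,"spin": 0.0},
    {"fingers": -1.0,"x": -0.002,"y": 0.0,"z": 0.0,"spin": 0.0}
  ]
}}

```text
time_s: 16.73
tcp_pos: [0.5318, 0.3376, 0.2333]
eef_rot: [-180.0, 0.0, -86.7]
contact_force: [-0.5, -0.1, -5.8]
gripper_width: 0.0097
gripper_force: 60.0
```

>>> {"name": "drive_tool", "arguments": {
  "rows": [
    {"fingers": -1.0,"x": -0.001,"y": 0.0,"z": 0.0,"spin": 0.0},
    {"fingers": -1.0,"x": -0.002,"y": 0.0,"z": 0.0,"spin": 0.0},
    {"fingers": -1.0,"x": -0.002,"y": 0.0,"z": 0.0,"spin": 0.0}
  ]
}}

```text
time_s: 17.1
tcp_pos: [0.5316, 0.3396, 0.2332]
eef_rot: [180.0, -0.0, -86.7]
contact_force: [-0.2, -0.7, -5.0]
gripper_width: 0.0097
gripper_force: 60.0
```

>>> {"name": "drive_tool", "arguments": {
  "rows": [
    {"fingers": -1.0,"x": -0.001,"y": 0.0,"z": 0.0,"spin": 0.0},
    {"fingers": -1.0,"x": -0.002,"y": 0.0,"z": 0.0,"spin": 0.0},
    {"fingers": -1.0,"x": -0.002,"y": 0.0,"z": 0.0,"spin": 0.0}
  ]
}}

```text
time_s: 17.48
tcp_pos: [0.5315, 0.3417, 0.2332]
eef_rot: [180.0, 0.0, -86.7]
contact_force: [0.8, -0.7, -5.5]
gripper_width: 0.0097
gripper_force: 60.0
```

```bash
python3 st.py
```

```text
[ 0.8  -0.74 -5.52] [0.034 0.106 0.04 ] [0.5315 0.3417 0.2332] [180.     0.   -86.67]
```

>>> {"name": "drive_tool", "arguments": {
  "rows": [
    {"fingers": -1.0,"x": -0.0015,"y": 0.0,"z": 0.0,"spin": 0.0},
    {"fingers": -1.0,"x": -0.003,"y": 0.0,"z": 0.0,"spin": 0.0},
    {"fingers": -1.0,"x": -0.0045,"y": 0.0,"z": 0.0,"spin": 0.0},
    {"fingers": -1.0,"x": -0.006,"y": 0.0,"z": 0.0,"spin": 0.0},
    {"fingers": -1.0,"x": -0.006,"y": 0.0,"z": 0.0,"spin": 0.0}
  ]
}}

```text
time_s: 18.1
tcp_pos: [0.5312, 0.3477, 0.2332]
eef_rot: [180.0, 0.0, -86.7]
contact_force: [0.1, 0.1, -4.8]
gripper_width: 0.0095
gripper_force: 60.0
```

>>> {"name": "drive_tool", "arguments": {
  "rows": [
    {"fingers": -1.0,"x": -0.0015,"y": 0.0,"z": 0.0,"spin": 0.0},
    {"fingers": -1.0,"x": -0.003,"y": 0.0,"z": 0.0,"spin": 0.0},
    {"fingers": -1.0,"x": -0.0045,"y": 0.0,"z": 0.0,"spin": 0.0},
    {"fingers": -1.0,"x": -0.006,"y": 0.0,"z": 0.0,"spin": 0.0},
    {"fingers": -1.0,"x": -0.006,"y": 0.0,"z": 0.0,"spin": 0.0}
  ]
}}

```text
time_s: 18.73
tcp_pos: [0.5308, 0.3537, 0.2332]
eef_rot: [-180.0, 0.0, -86.7]
contact_force: [-0.5, -0.5, -5.3]
gripper_width: 0.0093
gripper_force: 60.0
```

```bash
python3 st.py
```

```text
[-0.46 -0.51 -5.27] [0.027 0.093 0.023] [0.5308 0.3537 0.2332] [-180.      0.    -86.67]
```

Pin at about tray y = 11 mm. Continuing, with 1 mm feeling steps near the end.

>>> {"name": "drive_tool", "arguments": {
  "rows": [
    {"fingers": -1.0,"x": -0.0015,"y": 0.0,"z": 0.0,"spin": 0.0},
    {"fingers": -1.0,"x": -0.003,"y": 0.0,"z": 0.0,"spin": 0.0},
    {"fingers": -1.0,"x": -0.0045,"y": 0.0,"z": 0.0,"spin": 0.0},
    {"fingers": -1.0,"x": -0.006,"y": 0.0,"z": 0.0,"spin": 0.0},
    {"fingers": -1.0,"x": -0.007,"y": 0.0,"z": 0.0,"spin": 0.0},
    {"fingers": -1.0,"x": -0.007,"y": 0.0,"z": 0.0,"spin": 0.0}
  ]
}}

```text
time_s: 19.48
tcp_pos: [0.5304, 0.3606, 0.2332]
eef_rot: [180.0, -0.0, -86.7]
contact_force: [0.6, 1.2, -5.4]
gripper_width: 0.01
gripper_force: 60.0
```

>>> {"name": "drive_tool", "arguments": {
  "rows": [
    {"fingers": -1.0,"x": -0.0005,"y": 0.0,"z": 0.0,"spin": 0.0},
    {"fingers": -1.0,"x": -0.001,"y": 0.0,"z": 0.0,"spin": 0.0},
    {"fingers": -1.0,"x": -0.001,"y": 0.0,"z": 0.0,"spin": 0.0}
  ]
}}

```text
time_s: 19.85
tcp_pos: [0.5304, 0.3616, 0.2333]
eef_rot: [-180.0, 0.0, -86.7]
contact_force: [0.0, 0.2, -4.7]
gripper_width: 0.0097
gripper_force: 60.0
```

>>> {"name": "drive_tool", "arguments": {
  "rows": [
    {"fingers": -1.0,"x": -0.0005,"y": 0.0,"z": 0.0,"spin": 0.0},
    {"fingers": -1.0,"x": -0.001,"y": 0.0,"z": 0.0,"spin": 0.0},
    {"fingers": -1.0,"x": -0.001,"y": 0.0,"z": 0.0,"spin": 0.0}
  ]
}}

```text
time_s: 20.23
tcp_pos: [0.5303, 0.3626, 0.2333]
eef_rot: [-180.0, 0.0, -86.7]
contact_force: [0.3, 0.3, -6.8]
gripper_width: 0.0095
gripper_force: 60.0
```

>>> {"name": "drive_tool", "arguments": {
  "rows": [
    {"fingers": -1.0,"x": -0.0005,"y": 0.0,"z": 0.0,"spin": 0.0},
    {"fingers": -1.0,"x": -0.001,"y": 0.0,"z": 0.0,"spin": 0.0},
    {"fingers": -1.0,"x": -0.001,"y": 0.0,"z": 0.0,"spin": 0.0}
  ]
}}

```text
time_s: 20.6
tcp_pos: [0.5302, 0.3635, 0.2332]
eef_rot: [180.0, 0.0, -86.7]
contact_force: [0.4, 0.2, -5.8]
gripper_width: 0.01
gripper_force: 60.0
```

>>> {"name": "drive_tool", "arguments": {
  "rows": [
    {"fingers": -1.0,"x": -0.0005,"y": 0.0,"z": 0.0,"spin": 0.0},
    {"fingers": -1.0,"x": -0.001,"y": 0.0,"z": 0.0,"spin": 0.0},
    {"fingers": -1.0,"x": -0.001,"y": 0.0,"z": 0.0,"spin": 0.0}
  ]
}}

```text
time_s: 20.98
tcp_pos: [0.5302, 0.3646, 0.2332]
eef_rot: [180.0, 0.0, -86.7]
contact_force: [0.1, 0.7, -5.8]
gripper_width: 0.0096
gripper_force: 60.0
```

>>> {"name": "drive_tool", "arguments": {
  "rows": [
    {"fingers": -1.0,"x": -0.0005,"y": 0.0,"z": 0.0,"spin": 0.0},
    {"fingers": -1.0,"x": -0.001,"y": 0.0,"z": 0.0,"spin": 0.0},
    {"fingers": -1.0,"x": -0.001,"y": 0.0,"z": 0.0,"spin": 0.0}
  ]
}}

```text
time_s: 21.35
tcp_pos: [0.5301, 0.3656, 0.2333]
eef_rot: [180.0, 0.0, -86.7]
contact_force: [-0.4, -0.2, -5.9]
gripper_width: 0.0097
gripper_force: 60.0
```

>>> {"name": "drive_tool", "arguments": {
  "rows": [
    {"fingers": -1.0,"x": -0.0005,"y": 0.0,"z": 0.0,"spin": 0.0},
    {"fingers": -1.0,"x": -0.001,"y": 0.0,"z": 0.0,"spin": 0.0},
    {"fingers": -1.0,"x": -0.001,"y": 0.0,"z": 0.0,"spin": 0.0}
  ]
}}

```text
time_s: 21.72
tcp_pos: [0.5301, 0.3665, 0.2332]
eef_rot: [180.0, -0.0, -86.7]
contact_force: [0.0, 0.3, -5.7]
gripper_width: 0.0093
gripper_force: 60.0
```

>>> {"name": "drive_tool", "arguments": {
  "rows": [
    {"fingers": -1.0,"x": -0.0005,"y": 0.0,"z": 0.0,"spin": 0.0},
    {"fingers": -1.0,"x": -0.001,"y": 0.0,"z": 0.0,"spin": 0.0},
    {"fingers": -1.0,"x": -0.001,"y": 0.0,"z": 0.0,"spin": 0.0}
  ]
}}

```text
time_s: 22.1
tcp_pos: [0.53, 0.3669, 0.2332]
eef_rot: [180.0, -0.1, -86.7]
contact_force: [1.2, -4.1, -5.2]
gripper_width: 0.0097
gripper_force: 60.0
```

```bash
python3 st.py
```

```text
[ 1.16 -4.06 -5.23] [-1.46  -0.164  0.048] [0.53   0.3669 0.2332] [ 1.7998e+02 -6.0000e-02 -8.6690e+01]
```

Closed end felt (Fy = -4 N). Backing off 1.5 mm to centre the notch, then lowering.

>>> {"name": "drive_tool", "arguments": {
  "rows": [
    {"fingers": -1.0,"x": 0.001,"y": 0.0,"z": 0.0,"spin": 0.0},
    {"fingers": -1.0,"x": 0.0021,"y": 0.0,"z": 0.0,"spin": 0.0},
    {"fingers": -1.0,"x": 0.0021,"y": 0.0,"z": 0.0,"spin": 0.0},
    {"fingers": -1.0,"x": 0.0021,"y": 0.0,"z": 0.001,"spin": 0.0},
    {"fingers": -1.0,"x": 0.0021,"y": 0.0,"z": 0.0018,"spin": 0.0},
    {"fingers": -1.0,"x": 0.0021,"y": 0.0,"z": 0.0018,"spin": 0.0}
  ]
}}

```text
time_s: 22.85
tcp_pos: [0.5301, 0.3654, 0.2313]
eef_rot: [180.0, -0.0, -86.7]
contact_force: [-0.3, -0.5, -6.1]
gripper_width: 0.0096
gripper_force: 60.0
```

```bash
python3 st.py
```

```text
[-0.29 -0.55 -6.08] [0.064 0.084 0.001] [0.5301 0.3654 0.2313] [ 1.7999e+02 -1.0000e-02 -8.6670e+01]
```

Already below the lip contact height with no force, so the pin is entering the notch.

>>> {"name": "drive_tool", "arguments": {
  "rows": [
    {"fingers": -1.0,"x": 0.0,"y": 0.0,"z": 0.001,"spin": 0.0},
    {"fingers": -1.0,"x": 0.0,"y": 0.0,"z": 0.002,"spin": 0.0},
    {"fingers": -1.0,"x": 0.0,"y": 0.0,"z": 0.003,"spin": 0.0},
    {"fingers": -1.0,"x": 0.0,"y": 0.0,"z": 0.0035,"spin": 0.0},
    {"fingers": -1.0,"x": 0.0,"y": 0.0,"z": 0.0035,"spin": 0.0}
  ]
}}

```text
time_s: 23.48
tcp_pos: [0.5301, 0.3654, 0.2279]
eef_rot: [180.0, -0.0, -86.7]
contact_force: [-0.2, 0.1, -6.3]
gripper_width: 0.0095
gripper_force: 60.0
```

>>> {"name": "drive_tool", "arguments": {
  "rows": [
    {"fingers": -1.0,"x": 0.0,"y": 0.0,"z": 0.0005,"spin": 0.0},
    {"fingers": -1.0,"x": 0.0,"y": 0.0,"z": 0.001,"spin": 0.0},
    {"fingers": -1.0,"x": 0.0,"y": 0.0,"z": 0.001,"spin": 0.0}
  ]
}}

```text
time_s: 23.85
tcp_pos: [0.5301, 0.3654, 0.2269]
eef_rot: [180.0, -0.0, -86.7]
contact_force: [-0.3, 0.8, -5.3]
gripper_width: 0.0096
gripper_force: 60.0
```

```bash
python3 st.py
```

```text
[-0.28  0.84 -5.33] [ 0.064  0.095 -0.035] [0.5301 0.3654 0.2269] [179.99  -0.   -86.68]
```

>>> {"name": "drive_tool", "arguments": {
  "rows": [
    {"fingers": -1.0,"x": 0.0,"y": 0.0,"z": 0.0005,"spin": 0.0},
    {"fingers": -1.0,"x": 0.0,"y": 0.0,"z": 0.001,"spin": 0.0},
    {"fingers": -1.0,"x": 0.0,"y": 0.0,"z": 0.001,"spin": 0.0}
  ]
}}

```text
time_s: 24.22
tcp_pos: [0.5302, 0.3654, 0.2262]
eef_rot: [-180.0, 0.0, -86.7]
contact_force: [-1.0, -0.2, -3.5]
gripper_width: 0.0095
gripper_force: 60.0
```

```bash
python3 st.py
```

```text
[-0.96 -0.24 -3.45] [-0.044  0.299  0.014] [0.5302 0.3654 0.2262] [-1.7998e+02  1.0000e-02 -8.6670e+01]
```

Seated at the predicted height. Putting the rest of the weight on the pin.

>>> {"name": "drive_tool", "arguments": {
  "rows": [
    {"fingers": -1.0,"x": 0.0,"y": 0.0,"z": 0.0003,"spin": 0.0},
    {"fingers": -1.0,"x": 0.0,"y": 0.0,"z": 0.0003,"spin": 0.0},
    {"fingers": -1.0,"x": 0.0,"y": 0.0,"z": 0.0003,"spin": 0.0}
  ]
}}

```text
time_s: 24.6
tcp_pos: [0.5302, 0.3655, 0.226]
eef_rot: [-180.0, 0.0, -86.7]
contact_force: [-1.8, 0.3, -0.2]
gripper_width: 0.0097
gripper_force: 60.0
```

>>> {"name": "drive_tool", "arguments": {
  "newtons": 5,
  "rows": [
    {"fingers": -1.0,"x": 0.0,"y": 0.0,"z": 0.0,"spin": 0.0},
    {"fingers": -1.0,"x": 0.0,"y": 0.0,"z": 0.0,"spin": 0.0},
    {"fingers": -1.0,"x": 0.0,"y": 0.0,"z": 0.0,"spin": 0.0}
  ]
}}

```text
time_s: 24.98
tcp_pos: [0.5303, 0.3655, 0.226]
eef_rot: [-180.0, 0.0, -86.7]
contact_force: [-1.1, -1.1, 1.9]
gripper_width: 0.0098
gripper_force: 5.0
```

```bash
python3 st.py
```

```text
[-1.07 -1.1   1.87] [-0.118  0.551  0.034] [0.5303 0.3655 0.226 ] [-1.7997e+02  2.0000e-02 -8.6670e+01]
```

Releasing slowly, then checking.

>>> {"name": "drive_tool", "arguments": {
  "rows": [
    {"fingers": -0.72,"x": 0.0,"y": 0.0,"z": 0.0,"spin": 0.0},
    {"fingers": -0.65,"x": 0.0,"y": 0.0,"z": 0.0,"spin": 0.0},
    {"fingers": -0.55,"x": 0.0,"y": 0.0,"z": 0.0,"spin": 0.0},
    {"fingers": -0.45,"x": 0.0,"y": 0.0,"z": 0.0,"spin": 0.0},
    {"fingers": -0.35,"x": 0.0,"y": 0.0,"z": 0.0,"spin": 0.0},
    {"fingers": -0.35,"x": 0.0,"y": 0.0,"z": 0.0,"spin": 0.0},
    {"fingers": -0.35,"x": 0.0,"y": 0.0,"z": 0.0,"spin": 0.0}
  ]
}}

```text
time_s: 25.85
tcp_pos: [0.5302, 0.3654, 0.2257]
eef_rot: [-180.0, 0.0, -86.7]
contact_force: [0.3, -0.4, 0.9]
gripper_width: 0.0281
gripper_force: 0.0
```

Run:
```python
from h import *
import pickle
from plant import sensors,cams
s=sensors.get_state(); print(s["contact_force"].round(2))
c=cams.capture("side"); w=cams.capture("wrist"); pickle.dump((s,c,w),open("c3.pkl","wb"))
f=lambda c,x,y,w,h:cv2.resize(c["pixels"][y:y+h,x:x+w,::-1],(400,400),interpolation=cv2.INTER_CUBIC)
cv2.imwrite("pics/x3.png",np.hstack([f(c,265,160,100,100),f(w,170,180,300,300)]))
```

```text
[ 0.26 -0.44  0.92]
```

View pics/x3.png

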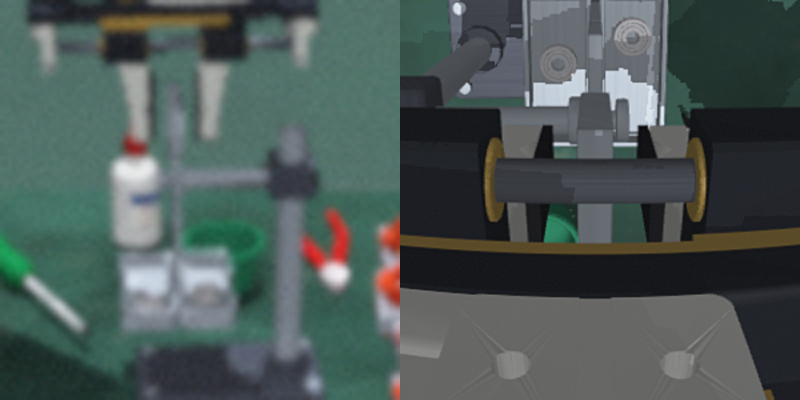

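The tray hangs level, with its plate at wrist-crop (595,120) between the collar (575) and the head (622). Both bearings are in their trays and the fingers are clear. I'll retreat straight up.

>>> {"name": "drive_tool", "arguments": {
  "rows": [
    {"fingers": -0.35,"x": 0.0,"y": 0.0,"z": -0.005,"spin": 0.0},
    {"fingers": -0.35,"x": 0.0,"y": 0.0,"z": -0.015,"spin": 0.0},
    {"fingers": -0.35,"x": 0.0,"y": 0.0,"z": -0.03,"spin": 0.0},
    {"fingers": -0.35,"x": 0.0,"y": 0.0,"z": -0.05,"spin": 0.0},
    {"fingers": -0.35,"x": 0.0,"y": 0.0,"z": -0.07,"spin": 0.0},
    {"fingers": -0.35,"x": 0.0,"y": 0.0,"z": -0.09,"spin": 0.0},
    {"fingers": -0.35,"x": 0.0,"y": 0.0,"z": -0.1,"spin": 0.0},
    {"fingers": -0.35,"x": 0.0,"y": 0.0,"z": -0.1,"spin": 0.0}
  ]
}}

```text
time_s: 26.95
tcp_pos: [0.5303, 0.3656, 0.3267]
eef_rot: [-179.9, 0.1, -86.7]
contact_force: [-0.4, 0.3, -0.6]
gripper_width: 0.0287
gripper_force: 0.0
```

>>> {"name": "drive_tool", "arguments": {
  "rows": [
    {"fingers": -0.35,"x": 0.03,"y": 0.0,"z": 0.0,"spin": 0.0},
    {"fingers": -0.35,"x": 0.08,"y": 0.0,"z": 0.0,"spin": 0.0},
    {"fingers": -0.35,"x": 0.13,"y": 0.0,"z": 0.0,"spin": 0.0},
    {"fingers": -0.35,"x": 0.18,"y": 0.0,"z": 0.0,"spin": 0.0},
    {"fingers": -0.35,"x": 0.2,"y": 0.0,"z": 0.0,"spin": 0.0},
    {"fingers": -0.35,"x": 0.2,"y": 0.0,"z": 0.0,"spin": 0.0},
    {"fingers": -0.35,"x": 0.2,"y": 0.0,"z": 0.0,"spin": 0.0},
    {"fingers": -0.35,"x": 0.2,"y": 0.0,"z": 0.0,"spin": 0.0}
  ]
}}

```text
time_s: 27.95
tcp_pos: [0.5417, 0.1666, 0.3253]
eef_rot: [180.0, -0.0, -86.6]
contact_force: [0.3, -0.3, 0.1]
gripper_width: 0.0284
gripper_force: 0.0
```

Run:
```python
from h import *
from plant import sensors,cams
c=cams.capture("side"); t=cams.capture("top")
f=lambda c,x,y,w,h,W:cv2.resize(c["pixels"][y:y+h,x:x+w,::-1],(W,400),interpolation=cv2.INTER_CUBIC)
cv2.imwrite("pics/x4.png",np.hstack([f(c,265,165,100,100,400),f(t,235,170,100,100,400)]))
```

```text
(no output)
```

View pics/x4.png

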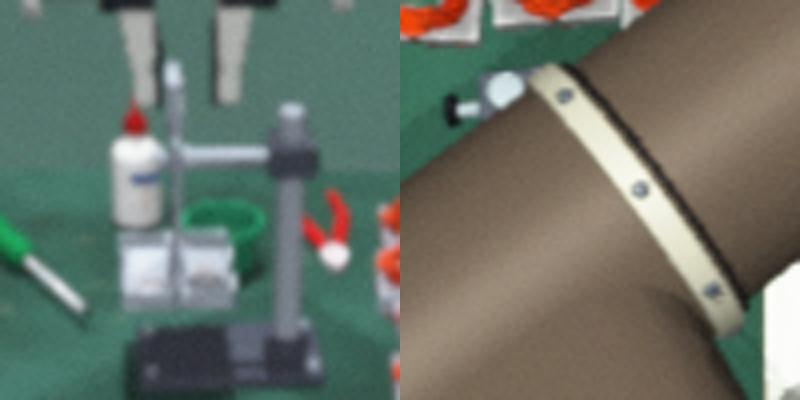

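The side view shows the tray hanging level and at rest on the pin, with the robot clear of it.

```bash
python3 -c "
from plant import r
print(r.close_job())"
```

```text
the job is handed in; nothing more can be done
None
```

The slotted tray hangs level and at rest in its notch on the drip-stand pin with both bearings aboard; the hole tray and everything else were left alone, and the job was handed in at about 28 s.

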